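# Pour the bearing balls from the spout carton

### The job

The turntable is getting new bearing balls. Pull the tin spout on the end of the long low carton fully out, then lift the carton and tip it, spout end down, over the round aluminium dish so that all three steel balls roll out into the dish. Set the carton back down flat on the counter, leaving the dish standing where it is.

Things in the scene. Friction and masses are not known exactly. Their poses are not given: they have to be found in the camera images.
- carton: Loose low closed cardboard carton, 130 mm long (its x), 48 wide (y), 52 high, walls 3, about 0.3 kg full; origin at the centre of its underside, z up. The spout is on its -x end, which faces the robot within 25 degrees. Grip it across the width from above. The tall upright carton has no spout and is not the one.
- spout (a joint): Steel scoop spout hinged along the carton's y at its x = -66, z = 3 mm: 0 = folded up flat on the end, 1.31 rad = fully out (stop), top swinging out and down. Plate 54 mm wide, 39 long, cheeks 16 high. Friction 0.03 N m, stays where left. Out, it is a chute rising 15 degrees from the carton's floor: balls stay in until the carton tips over 15 degrees, spout down; 25 to 40, tipped slowly, empties it.
- spout_tab (a point): Where to grip the spout's pull tab, 58 mm from the hinge. The tab, 16 mm wide (carton's y) and 5 thick, runs on from the plate's edge, 39 to 69 mm from the hinge; folded, its top 20 mm stand above the carton's top, which is 52 mm up. Gripped across its width, it can pivot between the pads. The balls run off the open chute 39 to 69 mm from the hinge, over or beside the tab.
- dish: Loose round aluminium dish, 150 mm across the rim, 136 across the foot, 40 high, wall 4, inner floor 5 up, 0.45 kg. Origin at the centre of its underside. A square aluminium tin stands to one side of it and is not the one.
- ball1_center (a point): Centre of a steel bearing ball, 18 mm diameter, 24 g, loose inside the carton at the start.
- ball2_center (a point): A second such ball.
- ball3_center (a point): A third such ball.
There are look-alikes about, which are no part of the job. What is shaped like the dish but red, turquoise or yellow is not meant.

How it is judged (in metres and radians):
On the way, in this order (a step that is already met when the one before it is completed fails the run):
1. the spout is pulled out (at least 1.1 rad) while the carton stands upright (value of joint spout above 1.1 rad and angle between carton's own z axis and vertical below 0.17 rad), for 0.1 s.
2. the carton, with its spout out, is lifted and tipped by more than 0.26 rad near the dish (value of joint spout above 1 rad and angle between carton's own z axis and vertical above 0.26 rad and height (world z) of carton above 0.04 m and horizontal distance between carton and dish below 0.2 m), for 0.1 s.
At the end, for the whole second after the job is handed in: All three balls lie in the round dish (within its rim), the dish stands upright within 40 mm of where it stood, and the carton stands released and at rest, flat on the counter within about 6 degrees and 10 mm (horizontal distance between each of ball1_center, ball2_center, ball3_center and dish below 0.075 m and height (world z) of each of ball1_center, ball2_center, ball3_center below 0.035 m and angle between each of carton, dish's own z axis and vertical below 0.1 rad and height (world z) of carton below 0.01 m and linear speed of carton below 0.03 m/s and distance of dish from where it was at the start of the episode below 0.04 m); the robot touches nothing.
It also fails if it takes over 72 s, if anything falls off the work surface, if the arm or the gripper's body presses on something with over 40 N, if the wrist force passes 120 N, or if a joint passes its speed limit or range.

### The arm

A 6-joint arm with a two-finger parallel gripper is mounted at the origin on the work surface. World frame = base frame: x ahead of the robot, y to its left, z up, the work surface at z = 0. Lengths are in mm, angles in degrees, forces in N, time in s.
With the tool pointing down it reaches from about 325 to 925 mm from the base axis. Payload 3.1 kg.
Tool frame: the origin (TCP) lies at the very end of the fingers, on their centre line; the grasp point (between the pads) lies grasp_offset behind it (grasp_offset is the distance from the TCP to the grasp point, in mm); z points along the fingers, y is the line along which they close (so a half turn about z gives the same grasp; the last joint's range is limited). The gripper opens to 85 mm and grips with 20 to 120 N. Pads are 22 mm wide; open, the fingers measure 114 mm over their backs; the gripper's body (76 mm by 85 mm) begins 54 mm behind the grasp point. The pads swing forward as they close: fully open they stand 13 mm farther back than shut.
Start: joints at [65.191, 12.427, 92.441, -0, 75.132, -6.429], TCP at [197.06, 593.133, 196.7] pointing down, gripper open.
Joint ranges: [-157.48, 157.48], [-44.54, 120.13], [17.64, 146.25], [-64.5, 244.5], [7.68, 150.69], [-147.95, 147.95]. Speed limits (degrees/s): [159.86, 159.86, 180, 180, 180, 180].

### API

Orientations are given as [roll, pitch, yaw] about the fixed x, y, z axes, in that order (R = Rz(yaw) Ry(pitch) Rx(roll)).
In Python, from station import * gives the robot as it stands. Calls block until the motion is done:
- goto(position, orientation): joint-space move of the TCP to a pose.
- move_l(position, attitude=None, speed=150): straight line of the TCP; attitude=None keeps the orientation; speed is the mean speed in mm/s.
- move_j(angles): joint-space move.
- grip(opening, squeeze=None): finger opening in mm; squeeze is the grip in N (None keeps the last); returns when the fingers have stopped.
- wait(seconds).
- solve_ik(position, orientation): joint angles nearest the present ones, or None.
- get_obs(): the state.
- get_image(name): name is "scene" or "top" or "wrist"; returns the picture (400x640x3 uint8, red, green, blue); there is no depth.
- get_calibration(name): a dict with "fx", "fy", "cx", "cy" (pixels), "D" ([k1, k2, p1, p2, k3] as OpenCV has them; the pictures are not rectified), "R" (3x3) and "t" (3): a world point X has camera coordinates R X + t; the wrist camera has in their place "mount" (4x4, takes a point from camera to tool coordinates, whose origin is the TCP and whose axes are the flange's). Camera axes: x right, y down, z forward; pixel columns grow to the right and rows downward; lengths in mm; the calibration is good to about 2 mm. A picture is of the moment at which its call begins: read the wrist's pose just before it. get_calibration takes no time and is no camera call.
A pose or a line that the arm cannot do raises Unreachable and nothing moves.
- sign_off(): hands the job in; it is judged then, once.
Trained networks look in the newest picture that a camera, given by its name, has taken for a name from the list of things; names that differ only in an ending like _2 or _b are one class to them, and where a whole thing is asked for, a point or a joint stands for the part that bears it (a point fixed in the world has none). Each returns a list of dicts, best first, with "score" (0 to 1); they miss things now and then, are a little off and sometimes report something else, mostly with a low value. They report only what shows in the picture. A call takes as long as a camera call. They do not tell look-alikes from the thing itself.
- spot_in(name, camera): "extent" ([centre column, centre row, width, height] in pixels, round what is visible of it).
- regions_of(name, camera): "region" (400x640 bool, what is visible of it) and "extent" ([centre column, centre row, width, height] in pixels, round what is visible of it).
The state is a dict: "t": time; "joint_pos": joint angles; "qvel": joint speeds; "effort": joint torques, N m; "tcp_pos": TCP position; "ee_rot": TCP orientation; "wrist_force": force on the tool from outside, world axes, zero at the start; "moment": the same for the moment, N m; "grip_width": finger opening in mm; "grip_force": force on a finger pad.
Only numpy, scipy, OpenCV 4.12 (cv2) and the standard library are available. Lean on these libraries where they do the work, as an engineer would, in place of code of your own. Each camera call takes 0.05 s, during which the arm holds its last target. There are 200 camera calls.

## Working session

There is one attempt and no reset: what is moved stays moved. The work goes in short steps, each a Python script; the robot and the scene stay as the last script left them, time stands still between calls to the robot, and variables do not carry over. Pictures are saved under pics/ and viewed, at most 10 in all, crops included, and the job is handed in when it is done.

```bash
mkdir -p pics; python3 - <<'E'
from station import *
import cv2,numpy as np
o=get_obs();print(o)
ims=[]
for c in ["scene","top"]:
    im=get_image(c);ims.append(im);cv2.imwrite(f"pics/{c}0.png",im[:,:,::-1])
    k=get_calibration(c);print(c,{a:np.round(b,3).tolist() for a,b in k.items()})
    for n in ["carton","spout_tab","dish","spout"]:
        print(n,[(round(d['score'],2),np.round(d['extent']).tolist()) for d in spot_in(n,c)])
print(get_calibration("wrist"), [g for g in globals() if 'grasp' in g])
try: print(grasp_offset)
except Exception as e: print(e)
E
ls
```

```text
{'t': 0.0, 'joint_pos': array([ 6.51901489e+01,  1.24780706e+01,  9.25301586e+01,  1.54986535e-03,
        7.51303785e+01, -6.42771304e+00]), 'qvel': array([-0.00483598, -0.06394639,  0.09838401,  0.00752459,  0.00197726,
       -0.0033329 ]), 'effort': array([ 4.34580425e-04, -3.96859789e+01, -3.03849721e+01, -7.42138400e-05,
        9.95352661e-03,  3.14733253e-07]), 'tcp_pos': array([196.67581319, 592.29676707, 195.33883184]), 'ee_rot': array([-1.79862431e+02, -1.70046500e-02,  1.61617442e+02]), 'wrist_force': array([ 0.7956935 ,  0.18695837, -0.17617908]), 'moment': array([-0.03573341,  0.00718829,  0.01641373]), 'grip_force': 0.0, 'grip_width': 85.54496647465373}
scene {'fx': 465.45, 'fy': 465.45, 'cx': 309.761, 'cy': 187.848, 'D': [0.03, 0.0, 0.0, 0.0, 0.0], 'R': [[0.014, 1.0, -0.007], [0.862, -0.015, -0.507], [-0.507, 0.001, -0.862]], 't': [-90.033, -439.71, 1390.803]}
carton [(0.93, [233.0, 220.0, 27.0, 74.0])]
spout_tab [(0.58, [235.0, 196.0, 21.0, 14.0])]
dish [(0.96, [264.0, 130.0, 61.0, 55.0]), (0.76, [406.0, 285.0, 72.0, 73.0]), (0.66, [411.0, 175.0, 64.0, 61.0]), (0.62,
[... 404 characters left out ...]
.0, 74.0]), (0.69, [360.0, 309.0, 84.0, 77.0]), (0.63, [175.0, 225.0, 76.0, 80.0])]
spout [(0.49, [396.0, 201.0, 31.0, 11.0])]
{'fx': 332.8299699986291, 'fy': 332.8299699986291, 'cx': 328.28733952292487, 'cy': 197.11103349206414, 'D': array([-0.03155818,  0.        ,  0.        ,  0.        ,  0.        ]), 'mount': array([[-1.11302569e-05, -9.58199312e-01, -2.86101516e-01,
         7.21686524e+01],
       [ 9.99999444e-01, -3.12401825e-04,  1.00738006e-03,
        -3.21202241e-01],
       [-1.05464952e-03, -2.86101346e-01,  9.58198783e-01,
        -1.77642696e+02],
       [ 0.00000000e+00,  0.00000000e+00,  0.00000000e+00,
         1.00000000e+00]])} ['grasp_offset']
18.700000000000003
pics
```

View pics/scene0.png

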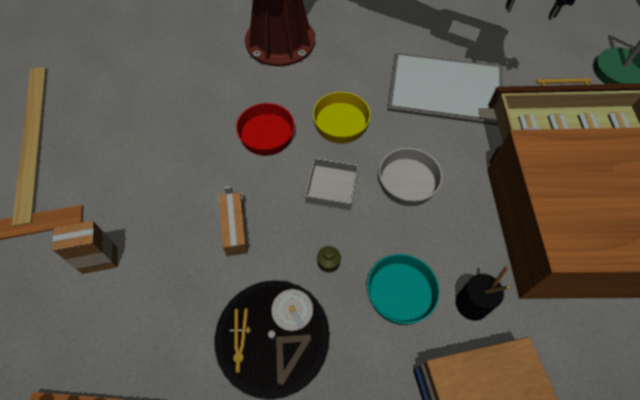

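View pics/top0.png

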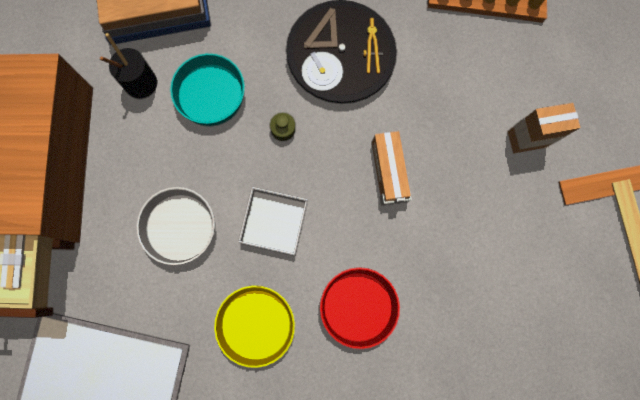

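The long low carton is at top (391,167) and scene (233,220), with the tab end nearer the robot. The bare aluminium dish is at top (175,225) and scene (411,175). I'll fit both poses to the silhouettes.

```bash
cat > h.py <<'E'
from station import *
import cv2,numpy as np
from scipy.optimize import minimize
from scipy.spatial.transform import Rotation as Ro
def cam(c,obs=None):
    k=get_calibration(c)
    K=np.array([[k['fx'],0,k['cx']],[0,k['fy'],k['cy']],[0,0,1]])
    if c=='wrist':
        T=np.eye(4);T[:3,:3]=Ro.from_euler('xyz',obs['ee_rot'],degrees=True).as_matrix();T[:3,3]=obs['tcp_pos']
        M=np.linalg.inv(T@k['mount']);R,t=M[:3,:3],M[:3,3]
    else:R,t=np.array(k['R']),np.array(k['t'])
    return K,np.array(k['D']),R,t
def proj(P,C):
    K,D,R,t=C
    return cv2.projectPoints(np.asarray(P,float),cv2.Rodrigues(R)[0],t.astype(float),K,D)[0][:,0]
def ray(px,C,z):
    K,D,R,t=C
    u=cv2.undistortPoints(np.array([[px]],float),K,D)[0,0]
    d=R.T@np.array([u[0],u[1],1]);o=-R.T@t
    return o+d*(z-o[2])/d[2]
def hullmask(P,C):
    m=np.zeros((1600,2560),np.uint8)
    cv2.fillConvexPoly(m,cv2.convexHull((proj(P,C)*4).astype(np.int32)),1)
    return cv2.resize(m*255,(640,400),interpolation=cv2.INTER_AREA)/255.
def box(p,rot=None):
    L=np.array([[x,y,z] for x in(-69,65) for y in(-24,24) for z in(0,52)],float)
    a=np.radians(p[2]);c,s=np.cos(a),np.sin(a)
    return L@np.array([[c,-s,0],[s,c,0],[0,0,1]]).T+[p[0],p[1],0]
def cyl(p):
    a=np.linspace(0,2*np.pi,60)
    return np.vstack([np.c_[p[0]+r*np.cos(a),p[1]+r*np.sin(a),0*a+z] for r,z in((75,40),(68,0))])
def fit(model,p0,obs,step):
    f=lambda p:sum(np.abs(hullmask(model(p),C)-m).sum()/m.sum() for C,m in obs)
    S=np.vstack([p0]+[np.array(p0)+np.eye(len(p0))[i]*step[i] for i in range(len(p0))])
    r=minimize(f,p0,method='Nelder-Mead',options=dict(initial_simplex=S,xatol=.1,fatol=1e-4))
    return r.x,r.fun
E
python3 - <<'E'
from h import *
co=[];do=[]
for c,px in(("top",(175,225)),("scene",(411,175))):
    get_image(c);C=cam(c)
    r=regions_of("carton",c)
    r=[d for d in r if np.hypot(d['extent'][0]-dict(top=391,scene=233)[c],d['extent'][1]-dict(top=167,scene=220)[c])<15]
    co.append((C,r[0]['region'].astype(float)))
    r=[d for d in regions_of("dish",c) if np.hypot(d['extent'][0]-px[0],d['extent'][1]-px[1])<12]
    if r: do.append((C,r[0]['region'].astype(float)))
    print(c,ray(px,C,20),len(r))
g=ray((391,165),cam("top"),26)
for o in (co,co[:1],co[1:]): print("carton",fit(box,[g[0],g[1],0],o,[10,10,12]))
d=ray((175,225),cam("top"),20)
for o in (do,do[:1],do[1:]):
    if o: print("dish",fit(cyl,[d[0],d[1]],o,[10,10]))
E
```

```text
top [498.17816347 325.31734305  20.        ] 1
scene [491.79037747 327.7977649   20.        ] 1
carton (array([615.12290234, -92.95399624,   8.128804  ]), np.float64(0.16895134666767458))
carton (array([614.18892388, -94.15139769,   8.62935456]), np.float64(0.04655091506335054))
carton (array([618.62381624, -91.34303841,   8.3422107 ]), np.float64(0.0796232218377547))
dish (array([497.216544  , 321.04084134]), np.float64(0.10041952746338012))
dish (array([495.30611009, 318.7146117 ]), np.float64(0.03790376154723556))
dish (array([499.29602773, 322.34832721]), np.float64(0.030009098461173306))
```

The fits agree to about 3 mm: carton at about (615.5, -93), yaw 8.3°; dish at (497, 321). I'll push the tab out and down along its arc from behind with closed fingers, which avoids pivot friction in a grip. First I'll check IK for the whole plan.

```bash
cat >> h.py <<'E'
def pose(o,psi,tilt,L):
    """TCP pose for tool point at carton-local L, carton origin o, heading psi, spout-down tilt (deg), tool x = carton x"""
    R=Ro.from_euler('z',psi,degrees=True)*Ro.from_euler('y',-tilt,degrees=True)
    T=R*Ro.from_euler('x',180,degrees=True)
    return np.array(o)+R.apply(L),T.as_euler('xyz',degrees=True)
DISH=np.array([497.2,320.7])
def pour(tilt,psi,L,hz=58,ahead=3):
    """hinge height hz, chute tip 'ahead' mm past dish centre (towards -x carton)"""
    R=Ro.from_euler('z',psi,degrees=True)*Ro.from_euler('y',-tilt,degrees=True)
    tip=R.apply([-66-66.6,0,3+17.9]);h=R.apply([-66,0,3])
    u=np.array([np.cos(np.radians(psi)),np.sin(np.radians(psi))])
    o=np.r_[DISH-ahead*u-tip[:2],hz-h[2]]
    return pose(o,psi,tilt,L)+(o,)
E
cat > push.py <<'E'
from h import *
O=[615.5,-93,0];PSI=8.3
for tl in(0,20,38):
    for psi in(10,20,30):
        p,a,o=pour(tl,psi,[0,0,12]);q=solve_ik(p,a);print(tl,psi,np.round(o),None if q is None else np.round(q))
def c(x,z): return pose(O,PSI,0,[x+11,0,z])
grip(0)
p,a=c(-52,130);goto(p,a)
move_l(c(-52,61)[0])
f0=get_obs();print(f0['t'],f0['tcp_pos']-c(-52,61)[0],f0['wrist_force'],f0['grip_width'])
for th in np.r_[0:1.1:12j,1.15:1.31:5j]:
    move_l(c(-66-58*np.sin(th),3+58*np.cos(th))[0],speed=40)
    o=get_obs();d=o['wrist_force']-f0['wrist_force']
    if th>.9 or abs(d).max()>3:print(round(th,2),np.round(d,1))
    if abs(d[2])>5 and th>1:break
print(get_obs()['t'])
im=get_image("top");cv2.imwrite("pics/top1.png",cv2.resize(im[100:260,280:480,::-1],None,fx=3,fy=3))
im=get_image("scene");cv2.imwrite("pics/s1.png",cv2.resize(im[140:280,150:330,::-1],None,fx=4,fy=4))
E
python3 push.py
```

```text
0 10 [625. 343.  55.] [ 23.  30.  84.  -0.  66. 103.]
0 20 [619. 365.  55.] [25. 30. 83. -0. 66. 95.]
0 30 [609. 386.  55.] [27. 31. 83. -0. 66. 87.]
20 10 [624. 343.  78.] [ 26.  17. 101.  -8.  42. 111.]
20 20 [618. 365.  78.] [ 26.  17. 101.  -3.  42.  98.]
20 30 [609. 385.  78.] [ 26.  17. 101.   2.  42.  85.]
38 10 [610. 341.  96.] [ 29.   9. 116. -33.  22. 137.]
38 20 [605. 360.  96.] [ 27.   8. 117. -15.  18. 110.]
38 30 [596. 378.  96.] [ 25.   8. 117.  10.  17.  77.]
4.9667 [0.37869428 0.17087886 0.24859044] [ 0.31601061 -0.06078296  0.9720779 ] 0.0246945615512503
1.0 [-0.2  0.2 -1. ]
1.1 [-0.9  0.6 -0.2]
1.15 [-0.6 -0.5 -1.3]
1.19 [-0.8 -0.5 -1.6]
1.23 [-0.7 -0.3 -0.8]
1.27 [-0.2  0.  -1.2]
1.31 [-0.2 -0.1 -0.9]
9.925
```

```bash
python3 - <<'E'
from h import *
p=get_obs()['tcp_pos'];move_l(p+[-60*0,0,110])
q,a=pose([615.5,-93,0],8.3,0,[-60,0,190]);goto(q,a);wait(.2)
ob=get_obs();im=get_image("wrist");cv2.imwrite("pics/w1.png",im[:,:,::-1])
C=cam("wrist",ob)
W=[(C,d['region'].astype(float)) for d in regions_of("carton","wrist")[:1]]
print([(d['score'],d['extent']) for d in regions_of("carton","wrist")],[(d['score'],d['extent']) for d in spot_in("spout","wrist")])
im=get_image("top")
im2=get_image("scene");cv2.imwrite("pics/c1.png",np.hstack([cv2.resize(im[110:250,330:450,::-1],(360,420)),cv2.resize(im2[160:280,180:280,::-1],(350,420))]))
R=Ro.from_euler('z',8.3,degrees=True)
L=[[-65,-24,52],[65,-24,52],[65,24,52],[-65,24,52],[-133,0,21]]
print(proj(R.apply(L)+[615.5,-93,0],C).round(),get_obs()['t'])
E
```

```text
[(0.95, [331.6, 112.0, 55.2, 161.1])] [(0.7, [331.5, 176.9, 52.7, 35.1])]
[[354. 180.]
 [357.  33.]
 [301.  33.]
 [304. 180.]
 [329. 232.]] 11.825
```

View pics/w1.png

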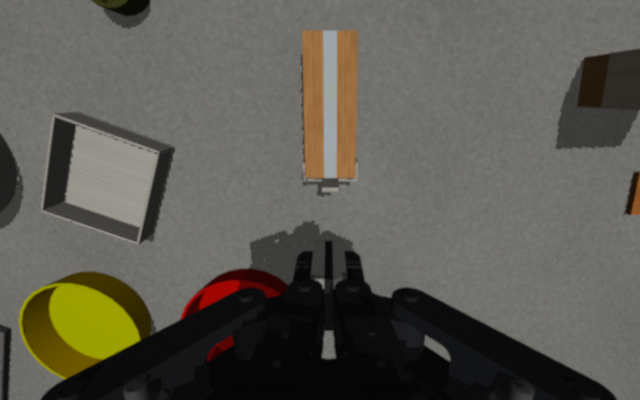

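View pics/c1.png

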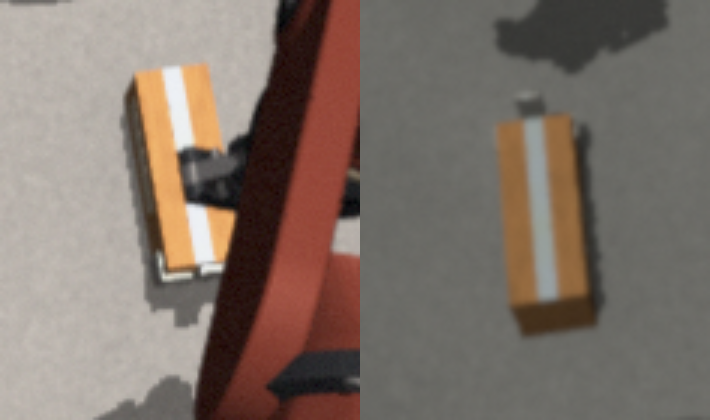

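The wrist view matches my carton pose to about 1 px, but the spout still looks folded, with the tab at about (330,188). I'll check the picture taken at the end of the push.

```bash
python3 -c "
import cv2,numpy as np
a=cv2.imread('pics/top1.png');b=cv2.imread('pics/s1.png')
w=cv2.imread('pics/w1.png')
c=cv2.resize(w[155:205,285:375],(780,433),interpolation=cv2.INTER_CUBIC)
print(a.shape,b.shape)
cv2.imwrite('pics/m1.png',np.hstack([cv2.resize(b[:, :],(440,342)),cv2.resize(a,(350,342))]))
cv2.imwrite('pics/m2.png',c)"
```

```text
(480, 600, 3) (560, 720, 3)
```

View pics/m1.png

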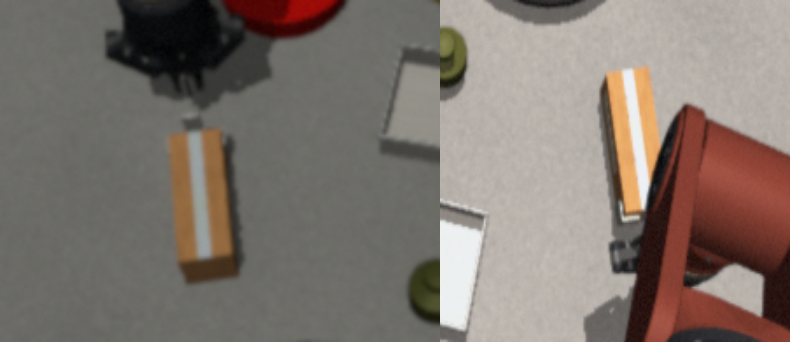

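View pics/m2.png

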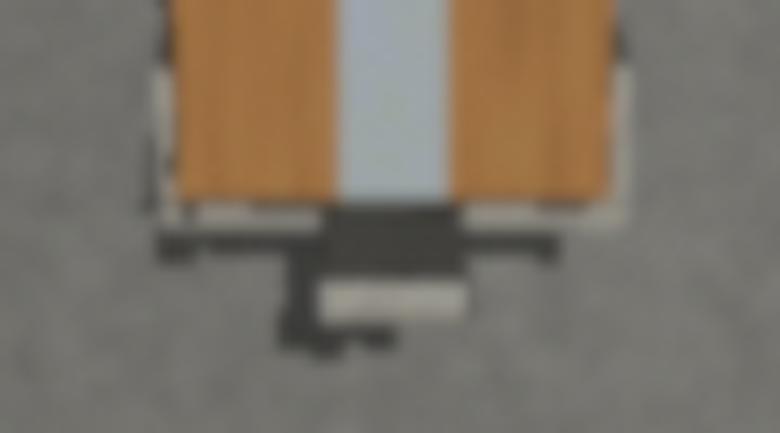

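```bash
python3 -c "
import cv2,numpy as np
w=cv2.imread('pics/w1.png')[220:370,240:420].astype(float)
w=255*(w/255)**.45
cv2.imwrite('pics/m3.png',cv2.resize(w.astype('uint8'),(720,600),interpolation=cv2.INTER_CUBIC))"
python3 - <<'E'
from h import *
o=get_obs();print(o['grip_width'],o['grip_force'],o['tcp_pos'],o['ee_rot'])
C=cam('wrist',o)
T=Ro.from_euler('xyz',o['ee_rot'],degrees=True)
for L in([0,0,0],[0,0,-18.7],[11,0,0],[-11,0,0],[11,0,-18.7]):print(L,proj([T.apply(L)+o['tcp_pos']],C))
E
```

```text
0.2131340234537896 0.0 [ 555.71306833 -101.6514327   189.60168343] [-1.79980260e+02  3.74830407e-02  8.28818202e+00]
[0, 0, 0] [[327.63630023 230.82060215]]
[0, 0, -18.7] [[327.55123607 244.5030697 ]]
[11, 0, 0] [[327.62510598 212.70467094]]
[-11, 0, 0] [[327.6472432  248.33582143]]
[11, 0, -18.7] [[327.53716683 224.74088207]]
```

View pics/m3.png

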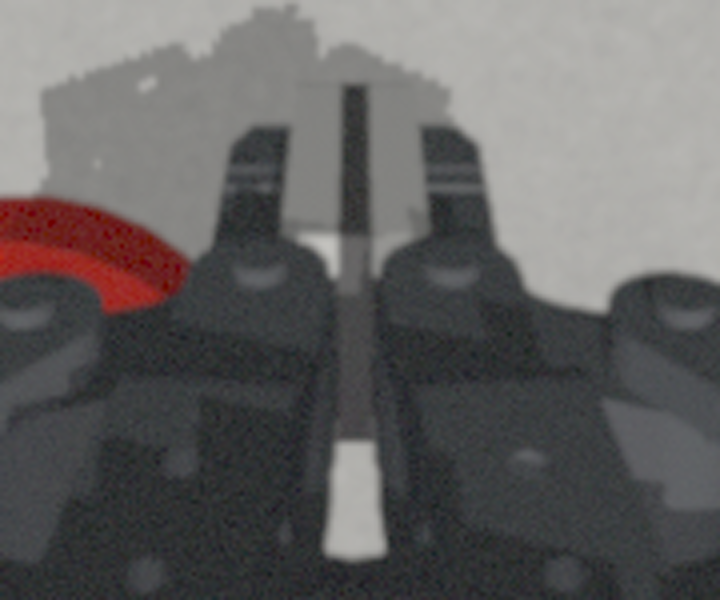

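The pads (light grey) appear to end about 14 mm short of the nominal TCP, so the tips probably passed mostly over the tab. I'll probe the carton top for the true tip height, then push again with a path relative to that contact.

```bash
cat > push2.py <<'E'
from h import *
O=[615.5,-93,0];PSI=8.3
def c(x,z): return pose(O,PSI,0,[x,0,z])
p,a=c(-40,80);move_l(p,a);move_l(c(-40,60)[0],speed=60)
wait(.2);f0=get_obs()['wrist_force'];zc=None
for z in np.arange(58,34,-1.):
    move_l(c(-40,z)[0],speed=20)
    o=get_obs();d=o['wrist_force']-f0
    if d[2]>2.5: zc=o['tcp_pos'][2];break
print("contact",zc,z,d,o['t'])
if zc is not None and zc<58:
    off=52-z   # true tip = commanded + off
    move_l(c(-40,56-off)[0],speed=40)
    for th in np.r_[0:1.1:10j,1.16:1.31:4j]:
        r=53-3*min(th,1)
        move_l(c(-66-r*np.sin(th),max(3+r*np.cos(th), 56-5*th/.24 if th<.24 else 0)-off)[0],speed=40)
        o=get_obs();d=o['wrist_force']-f0
        if th>.9 or abs(d).max()>4:print(round(th,2),np.round(d,1))
        if abs(d).max()>8:break
    print(get_obs()['t'])
    im=get_image("scene");cv2.imwrite("pics/s2.png",cv2.resize(im[140:280,150:330,::-1],None,fx=3,fy=3))
    move_l(get_obs()['tcp_pos']+[0,0,110])
    q,a=pose(O,PSI,0,[-60,0,190]);move_l(q,a);wait(.1)
    im=get_image("wrist");im2=get_image("scene")
    print([(d['score'],d['extent']) for d in spot_in("spout","wrist")],get_obs()['t'])
    cv2.imwrite("pics/c2.png",np.hstack([cv2.resize(im[20:260,240:420,::-1],(360,480)),cv2.resize(im2[160:280,180:280,::-1],(400,480))]))
E
python3 push2.py
```

```text
contact None 35.0 [-0.372337    0.47248366 -0.16949242] 19.4
```

```bash
python3 - <<'E'
from h import *
o=get_obs();print(o['grip_width'],o['grip_force'],o['tcp_pos'],o['wrist_force'],o['effort'].round(1))
im=get_image("wrist")[:,:,::-1];s=get_image("scene")[:,:,::-1]
w=(255*(im[100:340,220:440]/255.)**.6).astype('uint8')
cv2.imwrite("pics/c2.png",np.hstack([cv2.resize(w,(440,480)),cv2.resize(s[130:280,180:280],(320,480))]))
E
```

```text
-0.24008013138932835 0.0 [575.82758715 -98.77367827  34.9038352 ] [-0.31092425  0.04820866 -0.38634973] [ -0.  -38.9 -25.4  -0.   -0.   -0. ]
```

View pics/c2.png

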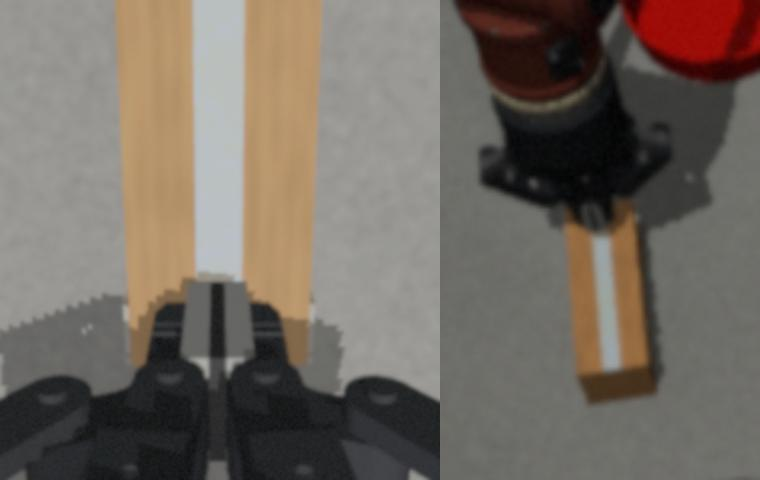

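The picture shows the closed pads just above the carton top with nearly touching shadows, even though the nominal TCP is 17 mm below it. I'll keep probing downward.

```bash
sed -i "s/^p,a=c(-40,80).*$//; s/np.arange(58,34,-1.)/np.arange(34,12,-1.)/" push2.py; python3 push2.py
```

```text
contact 17.499224129562492 17.0 [-0.44915951 -0.09537436  3.69419287] 24.2
0.98 [-0.  -0.9  0.7]
1.1 [ 0.  -0.3 -0.5]
1.16 [ 0.5 -0.6  0.5]
1.21 [-0.6 -0.3 -0.1]
1.26 [0.3 0.  0.8]
1.31 [ 0.9 -0.   2.7]
29.0083
[(0.67, [331.6, 204.1, 47.7, 55.8])] 31.0917
```

The true tips sit 35 mm behind the nominal TCP, so I'll apply that offset. The spout now spans wrist rows 176–232, and I had predicted the tip at row 232 for fully out, so it is open. Next I'll grip, lift and check IK for the pour.

```bash
cat > grab.py <<'E'
from h import *
O=[615.5,-93,0];PSI=8.3;L=[0,0,-28]
for psi in(15,20,26,32):
    Q=[solve_ik(*pour(t,psi,L,hz)[:2]) for t,hz in((0,110),(12,62),(20,58),(28,58),(35,58))]
    print(psi,[None if q is None else np.round(q).tolist() for q in Q])
d=[x for x in regions_of("carton","wrist")][:1];print(d[0]['extent'])
grip(85)
p,a=pose(O,PSI,0,[0,0,60]);move_l(p,a,speed=250)
move_l(pose(O,PSI,0,[0,0,-28])[0],speed=150)
f=get_obs()['wrist_force'];grip(40,60)
o=get_obs();print(o['grip_width'],o['grip_force'],o['tcp_pos'],o['wrist_force']-f,o['t'])
if 44<o['grip_width']<54:
    move_l(pose([615.5,-93,110],PSI,0,L)[0],speed=150)
    o=get_obs();print(o['grip_width'],o['grip_force'],o['wrist_force']-f,o['moment'],o['t'])
    im=get_image("scene")[:,:,::-1];w=get_image("wrist")[:,:,::-1]
    cv2.imwrite("pics/g.png",np.hstack([cv2.resize(im[90:290,150:350],(400,400)),cv2.resize(w[100:340,200:440],(400,400))]))
E
python3 grab.py
```

```text
15 [[24.0, 29.0, 84.0, -0.0, 67.0, 99.0], [25.0, 26.0, 94.0, -3.0, 49.0, 101.0], [26.0, 22.0, 100.0, -6.0, 39.0, 105.0], [26.0, 18.0, 106.0, -11.0, 29.0, 110.0], [27.0, 15.0, 112.0, -21.0, 20.0, 120.0]]
20 [[25.0, 30.0, 83.0, -0.0, 67.0, 95.0], [25.0, 26.0, 94.0, -1.0, 49.0, 96.0], [26.0, 22.0, 100.0, -3.0, 38.0, 98.0], [26.0, 18.0, 106.0, -6.0, 28.0, 101.0], [27.0, 15.0, 112.0, -12.0, 19.0, 107.0]]
26 [[26.0, 30.0, 83.0, -0.0, 67.0, 90.0], [26.0, 26.0, 94.0, -0.0, 49.0, 90.0], [26.0, 22.0, 100.0, -0.0, 38.0, 90.0], [26.0, 18.0, 106.0, -0.0, 28.0, 90.0], [26.0, 15.0, 112.0, -0.0, 18.0, 90.0]]
32 [[27.0, 30.0, 83.0, -0.0, 67.0, 85.0], [27.0, 26.0, 93.0, 1.0, 49.0, 84.0], [26.0, 22.0, 100.0, 3.0, 38.0, 82.0], [26.0, 18.0, 107.0, 6.0, 28.0, 79.0], [25.0, 15.0, 112.0, 12.0, 19.0, 73.0]]
[331.4, 130.9, 56.0, 201.8]
47.56172205685593 63.01936626434326 [616.87491881 -93.35431331 -26.52508331] [ 1.87725279 -1.07977784  4.02466895] 33.8167
46.98334548241484 62.327667474746704 [ 0.43313726 -0.14173945 -4.4384197 ] [-0.01987122 -0.04443218  0.03004495] 34.7
```

View pics/g.png

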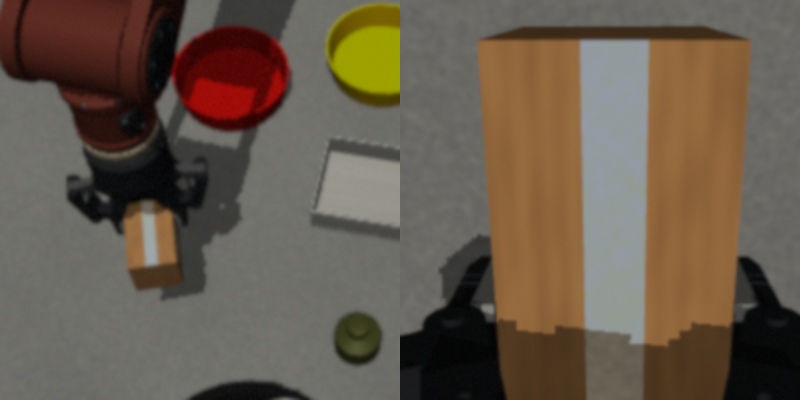

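The carton is held level: width 47 mm, about 4 N lifted. Next is the transfer and a slow pour with heading 26°, which keeps the wrist in the arm's plane.

```bash
cat > pour.py <<'E'
from h import *
L=[0,0,-28];PSI=26
p,a,_=pour(0,PSI,L,113);move_l(p,a,speed=180)
p,a,_=pour(10,PSI,L,62);move_l(p,a,speed=60)
for t in(14,17,20,23,26,29,32,35):
    p0=get_obs()['tcp_pos'];p,a,_=pour(t,PSI,L,58)
    move_l(p,a,speed=max(np.linalg.norm(p-p0)/.5,5))
print(get_obs()['t']);wait(1)
o=get_obs();print(o['t'],o['grip_width'],o['wrist_force'],o['tcp_pos']-p,o['ee_rot']-a)
for c in("top","scene"):
    im=get_image(c);cv2.imwrite(f"pics/p_{c}.png",im[:,:,::-1])
    for n in("ball1_center",):
        print(c,[(round(d['score'],2),np.round(d['extent']).tolist()) for d in spot_in(n,c)])
print(proj([[*DISH,14]],cam("top")),proj([[*DISH,14]],cam("scene")))
E
python3 pour.py
```

```text
43.575
44.575 47.318231445496835 [-0.46145642 -0.21514456 -1.86953416] [ 0.00906705 -0.0068276   0.01313408] [-0.00343803 -0.00021346  0.00417398]
top []
scene []
[[178.07385726 225.89592914]] [[407.88536341 178.25997467]]
```

```bash
cat > back.py <<'E'
from h import *
L=[0,0,-28];PSI=26
p,a,_=pour(39,PSI,L,60);move_l(p,a,speed=25);wait(.5)
p,a,_=pour(20,PSI,L,90);move_l(p,a,speed=120)
p,a,_=pour(0,PSI,L,113);move_l(p,a,speed=120)
p,a=pose([650,120,110],15,0,L);move_l(p,a,speed=180)
o=get_obs();print(o['t'],o['wrist_force'],o['grip_width'])
im=get_image("top");s=get_image("scene")
for c in("top","scene"):
    print(c,[(round(d['score'],2),np.round(d['extent']).tolist()) for d in spot_in("ball1_center",c)])
    print([(round(d['score'],2),np.round(d['extent']).tolist()) for d in spot_in("dish",c)])
cv2.imwrite("pics/b.png",np.hstack([cv2.resize(im[170:280,120:230,::-1],(400,400)),cv2.resize(s[130:220,365:455,::-1],(400,400))]))
E
python3 back.py
```

```text
48.4083 [ 0.32493732 -0.19460401 -2.68497856] 47.45046671706474
top [(0.46, [187.0, 247.0, 13.0, 5.0])]
[(0.96, [372.0, 309.0, 57.0, 77.0]), (0.88, [176.0, 227.0, 76.0, 76.0]), (0.84, [196.0, 92.0, 51.0, 77.0])]
scene []
[(0.91, [412.0, 177.0, 62.0, 57.0]), (0.79, [342.0, 93.0, 32.0, 11.0]), (0.71, [405.0, 287.0, 71.0, 71.0]), (0.62, [266.0, 132.0, 60.0, 54.0])]
```

View pics/b.png

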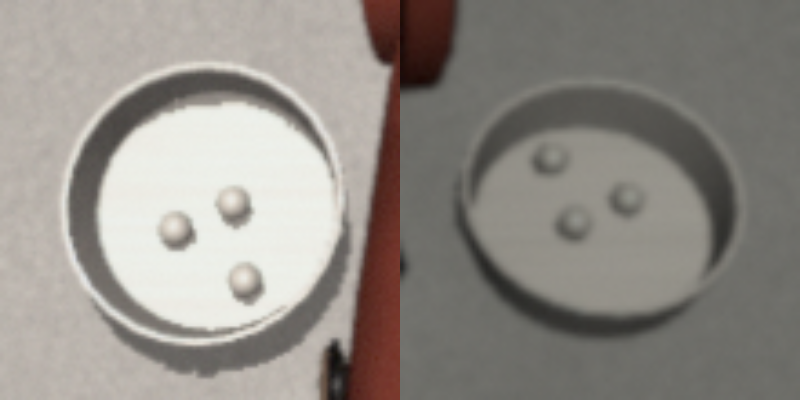

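All three balls lie in the dish, at about (175,230), (233,205) and (245,280) in the left crop, and the dish has not moved. Now I'll set the carton back at its start spot.

```bash
python3 - <<'E'
from h import *
L=[0,0,-28];O=np.array([615.5,-93,0])
p,a=pose(O+[0,0,60],8.3,0,L);move_l(p,a,speed=180)
f0=get_obs()['wrist_force']
move_l(pose(O+[0,0,6],8.3,0,L)[0],speed=60)
for z in(5,4,3,2,1,0,-1,-2):
    move_l(pose(O+[0,0,z],8.3,0,L)[0],speed=20)
    o=get_obs();d=o['wrist_force']-f0
    if d[2]>2:break
print(z,d,o['t'])
grip(85);move_l(pose(O+[0,0,130],8.3,0,L)[0],speed=120)
q,a=pose(O,8.3,0,[-60,0,190]);move_l(q,a);wait(.2)
ob=get_obs();im=get_image("wrist");C=cam("wrist",ob)
print([(d['score'],d['extent']) for d in regions_of("carton","wrist")],ob['t'],ob['wrist_force'])
E
```

```text
1 [-1.45999143  0.23025044  3.57132014] 52.3917
[(0.67, [330.6, 132.6, 57.1, 199.8])] 55.1417 [ 0.3689008  -0.23801423  0.15128711]
```

The carton's extent in the wrist view matches the one from before the lift, so it is standing flat and released. Signing off.

```bash
python3 -c "
from station import *
print(sign_off())"
```

```text
the job is handed in; nothing more can be done
None
```

The job is handed in at about 55 s of the 72 s: spout pulled out, all three balls seen in the round dish, which hasn't visibly moved, and the carton released flat at its start spot; sign-off returned no verdict.

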